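# Fetch the hexagonal sample from behind the bottles and weigh it

## Robot

A 7-joint arm with a two-finger parallel gripper is mounted at the origin on the work surface; the furniture and walls round the work are solid. World frame = base frame: x ahead of the robot, y to its left, z up, the work surface at z = 0. Lengths are in m, angles in degrees, forces in N, time in s.
With the tool pointing down it reaches from about 0.35 to 0.9 m from the base axis. Payload 7.2 kg.
Tool frame: the origin (TCP) lies on the centre line of the jaws, within the pads' length; the fingertips stand 19 mm ahead of it and the grasp point (between the pads) is the TCP; z points along the fingers, y is the line along which they close (so a half turn about z gives the same grasp; the last joint's range is limited). The gripper opens to 88 mm and grips with 3 to 60 N. Pads are 20 mm wide; open, the fingers measure 115 mm over their backs; the gripper's body (75 mm by 178 mm) begins 61 mm behind the grasp point.
Start: joints at [-76.387, 23.554, -0.728, 91.456, 0.321, 64.991, -4.71], TCP at [0.188, 0.596, 0.242] pointing down, gripper open.
Joint ranges: [-169.25, 169.25], [-16.82, 113.86], [-84.01, 82.57], [7.8, 145.47], [-59.2, 239.2], [7.22, 106.19], [-163.78, 163.78]. Speed limits (degrees/s): [136.94, 136.94, 172.46, 172.46, 180, 180, 180].

## Interface

Orientations are given as a 3x3 rotation matrix whose columns are the frame's x, y, z axes.
In Python, from plant import * gives the robot as it stands.
- The arm moves only by the tool carry_out, never from a script. Its argument "rows" is a list of rows, each an object with "fingers": the opening, from 0 (shut) to 1 (fully open); "travel": the shift along the tool's x, y, z in m, a list of three; "spin": the turn about the tool's z in rad. In form: [{"fingers": fingers, "travel": [dx, dy, dz], "spin": spin}, ...]. A call has 1 to 20 rows; each row is the pose to reach, as a shift and turn from the pose commanded when the call began, along the tool's axes at that moment; what a row does not reach only later rows make up. A row lasts 1/8 s, in which the tool goes at most 62.5 mm and 10.7 degrees, less where a joint would pass 70% of its speed; a pose out of reach is approached as far as the arm can. A call with a gripper value outside its range is refused whole. The fingers move at their own pace and stop on an object; the grip force is fixed at half the most. Time passes only in rows, so rows that repeat a pose let the fingers close. It gives the time, the measured TCP pose, the force, the opening and the grip force at its end, in the units of the state.
- get_state(): the state, without advancing time (a new reading comes with each control period).
- grab_frame(name): name is "scene" or "top" or "wrist"; returns (picture, depth): 480x640x3 uint8, red, green, blue; 480x640 float32, m along the optical axis (not along the pixel's ray), 0 where there is no reading.
- camera_info(name): a dict with "intrinsics" (3x3 intrinsics, pixels), "xyz" and "attitude" of the camera in the world. Camera axes: x right, y down, z forward; pixel columns grow to the right and rows downward; lengths in m; the calibration is good to about 2 mm. A picture is of the moment at which its call begins: read the wrist's pose just before it. camera_info takes no time and is no camera call; for the wrist camera it gives the pose at the moment of the call.
- finish_job(): hands the job in; it is judged then, once.
Trained networks look in the newest picture that a camera, given by its name, has taken for a name from the list of things; names that differ only in an ending like _2 or _b are one class to them, and where a whole thing is asked for, a point or a joint stands for the part that bears it (a point fixed in the world has none). Each returns a list of dicts, best first, with "score" (0 to 1); they miss things now and then, are a little off and sometimes report something else, mostly with a low value. They report only what shows in the picture. A call takes as long as a camera call.
- find_in(camera, thing): "at" ([x, y, z] in m, in world coordinates, good to about 4 mm: the middle of the surface that is visible of it).
The state is a dict: "time_s": time; "joints": joint angles; "dq": joint speeds; "effort": joint torques, N m; "position": TCP position; "eef_rot": TCP orientation; "contact_force": force on the tool from outside, world axes, zero at the start; "ft_torque": the same for the moment, N m; "finger_gap": finger opening in m; "grip_force": force on a finger pad.
Only numpy, scipy, OpenCV 4.12 (cv2) and the standard library are available. Lean on these libraries where they do the work, as an engineer would, in place of code of your own. Each camera call takes 0.05 s, during which the arm holds its last target. There are 200 camera calls.

## Task

Clear the front row of the sample rack (dropper bottle, jar and can) onto the square rubber mat, then take the hexagonal steel sample from behind them and stand it in the middle of the balance pan. Only then put the bottle, the jar and the can back in the rack, each in the very place it came from. Keep everything upright, and leave the round sample where it stands.

Things in the scene. Friction and masses are not known exactly. Their poses are not given: they have to be found in the camera images.
- dropper_bottle: Loose. Small round glass dropper bottle with a black rubber bulb on a narrow neck, standing upright: body 35 mm in diameter up to 60 mm above its base, 100 mm tall overall, about 60 g. Grip the body, 40 to 55 mm above its base; the bulb rises between the fingers. Stands in one of the three front places of the rack. Origin at the centre of the base, z up.
- jar: Loose. Round amber glass jar with a white cap, standing upright: 42 mm in diameter, 85 mm tall, about 100 g. Stands in one of the three front places of the rack. Origin at the centre of the base, z up.
- can: Loose. Plain bare-metal can with a metal lid, standing upright: 36 mm in diameter, 80 mm tall, about 100 g. Stands in one of the three front places of the rack. Origin at the centre of the base, z up.
- hex_sample: Loose. Dark steel sample sawn from hexagon bar, standing upright: 24 mm across the flats, 28 mm across the corners, 24 mm tall, about 95 g. Stands in one of the two back places of the rack. Origin at the centre of the base, z up; two of its flats face along its own +x and -x.
- round_sample: Loose, to be left alone. Dark steel sample sawn from round bar, 27 mm in diameter, 27 mm tall, standing in the other back place of the rack. Origin at the centre of the base, z up.
- rack: Fixed. Low wooden board, 136 mm (x) by 190 mm (y), 12 mm thick, with flat round grey felt marks where things stand; they stand on its top, 12 mm above the origin. Origin at the centre of its underside; x points to its back, which has a ledge 8 mm wide rising 9 mm above the board. Front places at x = -34 mm, y = -62, 0, +62 mm; back places at x = +32 mm, y = -31, +31 mm, each to within about 3 mm.
- mat: Fixed. Dark square rubber mat, 170 by 170 mm, 4 mm thick, sides along its x and y, lying flat on the worktop either to the left or to the right of the rack. Origin at the centre of its underside.
- balance: Fixed. White bench balance, housing 165 mm (x) by 130 mm (y), 34 mm high, with a round steel pan of 94 mm diameter and a dark display on the side towards its -x. It stands on the other side of the rack from the mat. A grey lamp transformer (not listed), 120 mm tall, stands fixed just to the right of the rack, between it and the right-hand place: carry things above it. Origin at the centre of its underside.
- pan (a point): Centre of the top face of the balance's pan, 18 mm along the balance's x from its origin and 44 mm above the worktop. The pan is rigid.

How it is judged (in metres and radians):
On the way, in this order (a step that is already met when the one before it is completed fails the run):
1. bottle, jar and can all stand released on the mat while the hexagonal sample is still in its place (x of dropper_bottle in the frame of mat between -0.08 and 0.08 m and y of dropper_bottle in the frame of mat between -0.08 and 0.08 m and z of each of dropper_bottle, jar, can in the frame of mat below 0.01 m and angle between each of dropper_bottle, jar, can's own z axis and vertical below 0.15 rad and x of jar in the frame of mat between -0.08 and 0.08 m and y of jar in the frame of mat between -0.08 and 0.08 m and x of can in the frame of mat between -0.08 and 0.08 m and y of can in the frame of mat between -0.08 and 0.08 m and linear speed of each of dropper_bottle, jar, can below 0.03 m/s and contact force between the fingers and dropper_bottle below 0.1 N and contact force between the fingers and jar below 0.1 N and contact force between the fingers and can below 0.1 N and distance of hex_sample from where it was at the start of the episode below 0.015 m), for 0.2 s.
2. the hexagonal sample stands released on the middle of the pan while the bottle, jar and can are still on the mat (horizontal distance between hex_sample and pan below 0.015 m and z of hex_sample in the frame of pan between -0.004 and 0.006 m and angle between each of hex_sample, dropper_bottle, jar, can's own z axis and vertical below 0.15 rad and linear speed of hex_sample below 0.03 m/s and contact force between the fingers and hex_sample below 0.1 N and x of dropper_bottle in the frame of mat between -0.08 and 0.08 m and y of dropper_bottle in the frame of mat between -0.08 and 0.08 m and z of each of dropper_bottle, jar, can in the frame of mat below 0.01 m and x of jar in the frame of mat between -0.08 and 0.08 m and y of jar in the frame of mat between -0.08 and 0.08 m and x of can in the frame of mat between -0.08 and 0.08 m and y of can in the frame of mat between -0.08 and 0.08 m), for 0.2 s.
At the end, for the whole second after the job is handed in: The hexagonal sample stands upright on the balance pan, within 15 mm of its centre; the bottle, the jar and the can each stand upright in the rack within 12 mm of where they stood at the start; the round sample is within 15 mm of its start; all released and at rest (horizontal distance between hex_sample and pan below 0.015 m and z of hex_sample in the frame of pan between -0.004 and 0.006 m and angle between each of hex_sample, dropper_bottle, jar, can's own z axis and vertical below 0.15 rad and linear speed of each of hex_sample, dropper_bottle, jar, can below 0.03 m/s and contact force between the fingers and hex_sample below 0.1 N and distance of each of dropper_bottle, jar, can from where it was at the start of the episode below 0.012 m and contact force between the fingers and dropper_bottle below 0.1 N and contact force between the fingers and jar below 0.1 N and contact force between the fingers and can below 0.1 N and distance of round_sample from where it was at the start of the episode below 0.015 m); the robot touches nothing.
It fails at once if the bottle, jar, can or hexagonal sample is tipped over (more than 40 degrees) (angle between any of dropper_bottle, jar, can, hex_sample's own z axis and vertical above 0.7 rad).
It fails at once if the round sample is knocked or moved away (more than 20 mm) (distance of round_sample from where it was at the start of the episode above 0.02 m).
It also fails if it takes over 128 s, if anything falls off the work surface, if the arm or the gripper's body presses on something with over 40 N, if the wrist force passes 120 N, or if a joint passes its speed limit or range.

## Working session

There is one attempt and no reset: what is moved stays moved. The work goes in short steps, Python scripts to look and compute and a tool call to move; the robot and the scene stay as the last step left them, time stands still between calls to the robot, and variables do not carry over. Pictures are saved under pics/ and viewed, at most 14 in all, crops included, and the job is handed in when it is done.

Besides the shell and the picture viewer there is one more tool, called after "Call:" as name([rows], argument=value, ...), one row to a line, values as JSON. carry_out: Moves the arm, as the interface text tells. Its arguments: {"type":"object","properties":{"rows":{"type":"array","items":{"type":"object","properties":{"fingers":{"type":"number"},"travel":{"type":"array","items":{"type":"number"}},"spin":{"type":"number"}}}}},"required":["rows"]}

```bash
mkdir -p pics; python3 - <<'E'
from plant import *
import cv2,numpy as np
s=get_state();print(s['time_s'],s['position'],np.round(s['eef_rot'],3).tolist(),s['finger_gap'])
for c in("top","scene"):
    p,d=grab_frame(c);cv2.imwrite(f"pics/{c}0.png",p[:,:,::-1]);np.save(f"{c}d.npy",d)
    k=camera_info(c);print(c,np.round(k['intrinsics'],1).tolist(),k['xyz'],np.round(k['attitude'],3).tolist())
    for t in("dropper_bottle","jar","can","hex_sample","round_sample","rack","mat","balance","pan"):
        try:print(t,[(np.round(o['at'],3).tolist(),round(o['score'],2)) for o in find_in(c,t)[:3]])
        except Exception as e:print(t,e)
E
```

```text
0.0 [0.18806945 0.59556292 0.24082921] [[-0.954, 0.301, -0.0], [0.301, 0.954, -0.002], [-0.0, -0.002, -1.0]] 0.08777955920484153
top [[437.4, 0.0, 318.4], [0.0, 437.4, 235.9], [0.0, 0.0, 1.0]] [ 0.36900562 -0.02717141  0.9483947 ] [[0.028, -0.992, 0.119], [-1.0, -0.029, 0.001], [0.003, -0.119, -0.993]]
dropper_bottle [([0.446, 0.046, 0.068], 0.71)]
jar [([0.475, 0.001, 0.095], 0.58)]
can [([0.424, 0.103, 0.093], 0.57)]
hex_sample []
round_sample []
rack [([0.482, 0.075, 0.013], 0.71)]
mat [([0.401, 0.283, 0.003], 0.66)]
balance [([0.551, -0.32, 0.032], 0.62)]
pan [([0.554, -0.323, 0.034], 0.89)]
scene [[567.8, 0.0, 316.5], [0.0, 567.8, 247.2], [0.0, 0.0, 1.0]] [-0.15266639 -0.71438313  1.07320897] [[0.756, -0.471, 0.454], [-0.654, -0.564, 0.504], [0.019, -0.679, -0.734]]
dropper_bottle [([0.413, 0.091, 0.069], 0.37)]
jar [([0.467, -0.008, 0.073], 0.78)]
can [([0.439, 0.048, 0.058], 0.56), ([0.468, -0.008, 0.075], 0.41)]
hex_sample [([0.494, 0.11, 0.036], 0.47)]
round_sample []
rack [([0.476, 0.055, 0.01], 0.94)]
mat [([0.493, 0.109, 0.034], 0.59)]
balance [([0.546, -0.332, 0.03], 0.61)]
pan []
```

View pics/top0.png

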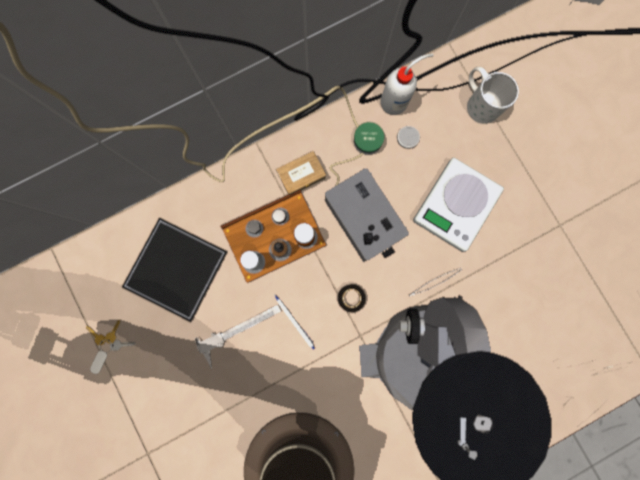

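View pics/scene0.png

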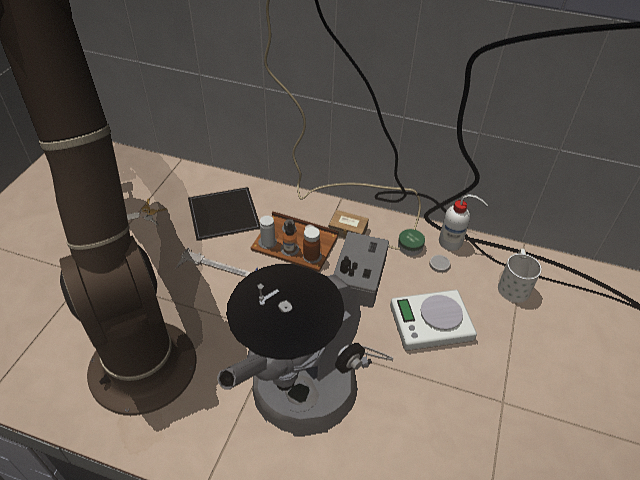

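The top view shows the can at (250,261), the bottle at (281,245) and the jar at (304,234), with the samples behind at (255,227) and (280,216). The mat is on the left and the balance on the right. A tall microscope and disc stand near the base on the right. Next I'll measure from the depth image.

```bash
cat > h.py <<'E'
from plant import *
import cv2,numpy as np
def cloud(c,d):
    k=camera_info(c);K=np.array(k['intrinsics']);v,u=np.mgrid[:480,:640]
    P=np.dstack([(u-K[0,2])/K[0,0]*d,(v-K[1,2])/K[1,1]*d,d])
    return P@np.array(k['attitude']).T+np.array(k['xyz'])
def rel(p,grip=None):
    """tool-frame shift from present pose to world p; spin to put tool y along world yaw grip (deg)"""
    s=get_state();R=np.array(s['eef_rot']);print('t',round(s['time_s'],2),'pos',np.round(s['position'],4))
    print('travel',np.round(R.T@(np.array(p)-s['position']),4))
    if grip is not None:
        a=np.deg2rad(grip);g=R.T@[np.cos(a),np.sin(a),0];w=np.arctan2(-g[0],g[1]);print('spin',round((w+np.pi/2)%np.pi-np.pi/2,3))
E
python3 - <<'E'
from h import *
P=cloud("top",np.load("topd.npy"));p=cv2.imread("pics/top0.png")
def blob(uv,r,zlo,zhi):
    u,v=uv;Q=P[v-r:v+r+1,u-r:u+r+1].reshape(-1,3);Q=Q[(Q[:,2]>zlo)&(Q[:,2]<zhi)]
    print(uv,len(Q),np.round(Q.mean(0),4),np.round((Q.max(0)+Q.min(0))/2,4),np.round(np.ptp(Q,axis=0),3))
blob((250,261),14,.085,.1);blob((281,245),12,.06,.12);blob((304,234),14,.09,.105);blob((255,227),9,.03,.045);blob((280,216),9,.03,.045)
# rects by contour
def rect(name,mask):
    n,l,st,c=cv2.connectedComponentsWithStats(mask.astype(np.uint8));i=1+np.argmax(st[1:,4])
    r=cv2.minAreaRect((P[l==i][:,:2]*1000).astype(np.float32));print(name,r,round(P[l==i][:,2].mean(),3))
g=p.astype(int);Z=P[:,:,2];X=P[:,:,0];Y=P[:,:,1]
rect('mat',(g.max(2)<70)&(abs(X-.4)<.14)&(abs(Y-.283)<.12)&(Z<.02))
rect('rack',(Z>.007)&(abs(X-.475)<.12)&(Y>-.045)&(Y<.2)&(Z<.11))
rect('bal',(Z>.02)&(abs(X-.55)<.13)&(abs(Y+.32)<.13))
rect('pan',(Z>.0385)&(abs(X-.55)<.13)&(abs(Y+.32)<.13))
rect('trafo',(Z>.1)&(X>.37)&(abs(Y+.1)<.1))
print('disc',P[422,482],P[380,430],P[440,400],'max z x>.3', [(u,v,P[v,u].round(2).tolist()) for u,v in((390,235),(365,240),(400,90))])
cv2.imwrite("pics/crop.png",cv2.resize(p[170:310,110:350],None,fx=3,fy=3,interpolation=cv2.INTER_CUBIC))
E
```

```text
(250, 261) 240 [0.4225 0.1079 0.0923] [0.4227 0.1081 0.0916] [0.032 0.032 0.009]
(281, 245) 215 [0.4486 0.0523 0.0765] [0.4504 0.0538 0.0871] [0.033 0.031 0.053]
(304, 234) 296 [0.4775 0.0022 0.0969] [0.4778 0.0029 0.096 ] [0.037 0.037 0.011]
(255, 227) 118 [0.4948 0.111  0.0364] [0.4951 0.1114 0.0351] [0.027 0.025 0.01 ]
(280, 216) 136 [0.5198 0.058  0.039 ] [0.5204 0.0578 0.0368] [0.026 0.025 0.013]
mat ((401.91943359375, 282.4639587402344), (151.58908081054688, 151.1250457763672), 65.38398742675781) 0.004
rack ((497.6285705566406, 64.55314636230469), (160.4010009765625, 216.24252319335938), 27.001514434814453) 0.026
bal ((558.5480346679688, -325.0955810546875), (130.56700134277344, 164.42599487304688), 59.14044189453125) 0.037
pan ((574.5083618164062, -334.7261962890625), (92.67542266845703, 92.96521759033203), 24.640899658203125) 0.044
trafo ((777.4553833007812, -118.12306213378906), (100.27339172363281, 242.05128479003906), 28.9896183013916) 0.225
disc [ 0.18629335 -0.26804975  0.29673086] [ 0.24585846 -0.18927778  0.3145458 ] [ 0.06358919 -0.20685447  0.00281155] max z x>.3 [(390, 235, [0.48, -0.17, 0.07]), (365, 240, [0.47, -0.12, 0.1]), (400, 90, [0.77, -0.18, 0.11])]
```

```bash
python3 - <<'E'
from h import *
rel([.4225,.108,.18],27.5)
E
```

```text
t 1.0 pos [0.1882 0.596  0.2417]
travel [-0.3704 -0.3948  0.0617]
spin 0.785
```

View pics/crop.png

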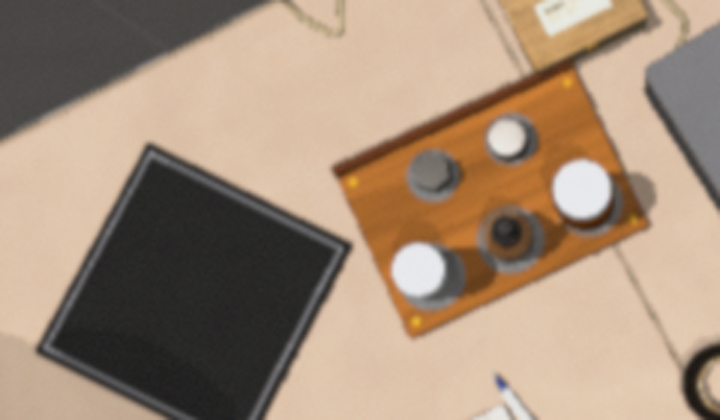

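The crop shows the faceted hex at (433,173) and the round sample at (508,137). This agrees with the depth heights. Next I'll move above the can.

Call:
carry_out([
  {"fingers": 1,"travel": [-0.04,-0.04,0],"spin": 0.1},
  {"fingers": 1,"travel": [-0.08,-0.085,0],"spin": 0.2},
  {"fingers": 1,"travel": [-0.12,-0.13,0],"spin": 0.3},
  {"fingers": 1,"travel": [-0.16,-0.17,0],"spin": 0.4},
  {"fingers": 1,"travel": [-0.2,-0.215,0],"spin": 0.5},
  {"fingers": 1,"travel": [-0.24,-0.256,0],"spin": 0.6},
  {"fingers": 1,"travel": [-0.28,-0.298,0],"spin": 0.7},
  {"fingers": 1,"travel": [-0.32,-0.341,0],"spin": 0.785},
  {"fingers": 1,"travel": [-0.35,-0.375,0.01],"spin": 0.785},
  {"fingers": 1,"travel": [-0.37,-0.395,0.03],"spin": 0.785},
  {"fingers": 1,"travel": [-0.37,-0.395,0.06],"spin": 0.785},
  {"fingers": 1,"travel": [-0.37,-0.395,0.06],"spin": 0.785},
  {"fingers": 1,"travel": [-0.37,-0.395,0.06],"spin": 0.785},
])

```text
time_s: 2.62
position: [0.4224, 0.1084, 0.1825]
eef_rot: [[-0.462, 0.887, 0.001], [0.887, 0.462, 0.0], [0.0, 0.001, -1.0]]
contact_force: [-0.8, 0.4, -0.1]
finger_gap: 0.0878
grip_force: 0.0
```

```bash
python3 - <<'E'
from h import *
rel([.4225,.108,.062],27.5)
p,d=grab_frame("wrist");cv2.imwrite("pics/w1.png",p[:,:,::-1])
for t in("can","dropper_bottle","jar","hex_sample","round_sample"):print(t,[(np.round(o['at'],3).tolist(),round(o['score'],2)) for o in find_in("wrist",t)[:2]])
E
```

```text
t 2.62 pos [0.4224 0.1084 0.1825]
travel [-0.0004 -0.0002  0.1205]
spin 0.001
can [([0.419, 0.113, 0.091], 0.84)]
dropper_bottle [([0.442, 0.064, 0.065], 0.82), ([0.515, 0.067, 0.043], 0.41)]
jar [([0.472, 0.007, 0.095], 0.95)]
hex_sample [([0.494, 0.117, 0.036], 0.77), ([0.425, 0.244, 0.001], 0.55)]
round_sample [([0.513, 0.063, 0.041], 0.62)]
```

View pics/w1.png

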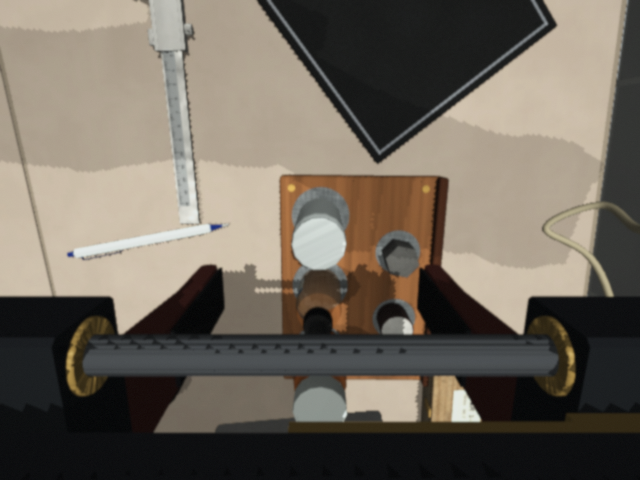

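The wrist view shows the can at (320,240), laterally centred. The hex at (398,253) has its corners pointing along image x. I'll check the 5 mm difference with wrist depth.

```bash
cat >> h.py <<'E'
def tops(lst,c="wrist"):
    p,d=grab_frame(c);P=cloud(c,d).reshape(-1,3);P=P[(d>0.02).ravel()]
    for n,x,y,z,r in lst:
        Q=P[(np.hypot(P[:,0]-x,P[:,1]-y)<r)&(abs(P[:,2]-z)<.005)]
        if len(Q)<20: print(n,'few',len(Q));continue
        c2,_=cv2.minEnclosingCircle((Q[:,:2]*1000).astype(np.float32));print(n,len(Q),np.round(Q.mean(0),4),'circle',np.round(c2,1),round(_,1))
E
python3 - <<'E'
from h import *
tops([("can",.422,.109,.092,.03),("jar",.476,.004,.097,.03),("hex",.495,.114,.036,.02),("round",.517,.06,.039,.02)])
E
```

```text
can 2207 [0.4205 0.1088 0.0921] circle [420.9 108.2] 17.4
jar 1749 [0.4736 0.0078 0.0967] circle [475.7   3.9] 19.0
hex 826 [0.4927 0.1123 0.0358] circle [493.4 111.8] 13.9
round 576 [0.5156 0.0633 0.0388] circle [518.1  59.7] 13.5
```

Call:
carry_out([
  {"fingers": 1,"travel": [0,-0.001,0.04],"spin": 0},
  {"fingers": 1,"travel": [0,-0.001,0.08],"spin": 0},
  {"fingers": 1,"travel": [0,-0.001,0.12],"spin": 0},
  {"fingers": 1,"travel": [0,-0.001,0.12],"spin": 0},
  {"fingers": 0.2,"travel": [0,-0.001,0.12],"spin": 0},
  {"fingers": 0.2,"travel": [0,-0.001,0.12],"spin": 0},
  {"fingers": 0.2,"travel": [0,-0.001,0.12],"spin": 0},
  {"fingers": 0.2,"travel": [0,-0.001,0.12],"spin": 0},
  {"fingers": 0.2,"travel": [0,-0.001,0.12],"spin": 0},
])

```text
time_s: 4.1
position: [0.4213, 0.1076, 0.0619]
eef_rot: [[-0.462, 0.887, 0.0], [0.887, 0.462, 0.0], [0.0, 0.0, -1.0]]
contact_force: [-0.9, -0.6, 0.0]
finger_gap: 0.0413
grip_force: 0.0
```

Call:
carry_out([
  {"fingers": 0.2,"travel": [0,0,0],"spin": 0},
  {"fingers": 0.2,"travel": [0,0,0],"spin": 0},
  {"fingers": 0.2,"travel": [0,0,-0.02],"spin": 0},
  {"fingers": 0.2,"travel": [0,0,-0.06],"spin": 0},
  {"fingers": 0.2,"travel": [0,0,-0.08],"spin": 0},
  {"fingers": 0.2,"travel": [0.03,0.01,-0.08],"spin": 0},
  {"fingers": 0.2,"travel": [0.07,0.02,-0.08],"spin": 0},
  {"fingers": 0.2,"travel": [0.12,0.035,-0.08],"spin": 0},
  {"fingers": 0.2,"travel": [0.17,0.05,-0.08],"spin": 0},
  {"fingers": 0.2,"travel": [0.205,0.06,-0.08],"spin": 0},
  {"fingers": 0.2,"travel": [0.218,0.064,-0.06],"spin": 0},
  {"fingers": 0.2,"travel": [0.218,0.064,-0.03],"spin": 0},
  {"fingers": 0.2,"travel": [0.218,0.064,-0.005],"spin": 0},
  {"fingers": 0.2,"travel": [0.218,0.064,0.004],"spin": 0},
  {"fingers": 0.2,"travel": [0.218,0.064,0.0075],"spin": 0},
  {"fingers": 0.2,"travel": [0.218,0.064,0.0075],"spin": 0},
  {"fingers": 0.2,"travel": [0.218,0.064,0.0075],"spin": 0},
])

```text
time_s: 6.22
position: [0.3777, 0.3308, 0.0549]
eef_rot: [[-0.462, 0.887, 0.001], [0.887, 0.462, 0.001], [0.001, 0.001, -1.0]]
contact_force: [0.5, 0.2, -1.3]
finger_gap: 0.0356
grip_force: 30.0
```

Call:
carry_out([
  {"fingers": 1,"travel": [0,0,0],"spin": 0},
  {"fingers": 1,"travel": [0,0,0],"spin": 0},
  {"fingers": 1,"travel": [0,0,0],"spin": 0},
  {"fingers": 1,"travel": [0,0,0],"spin": 0},
  {"fingers": 1,"travel": [0,0,-0.03],"spin": 0},
  {"fingers": 1,"travel": [0,0,-0.08],"spin": 0},
  {"fingers": 1,"travel": [-0.03,-0.01,-0.125],"spin": 0},
  {"fingers": 1,"travel": [-0.08,-0.02,-0.125],"spin": 0},
  {"fingers": 1,"travel": [-0.13,-0.03,-0.125],"spin": 0},
  {"fingers": 1,"travel": [-0.18,-0.042,-0.125],"spin": 0},
  {"fingers": 1,"travel": [-0.23,-0.053,-0.125],"spin": 0},
  {"fingers": 1,"travel": [-0.265,-0.062,-0.125],"spin": 0},
  {"fingers": 1,"travel": [-0.2785,-0.0645,-0.125],"spin": 0},
  {"fingers": 1,"travel": [-0.2785,-0.0645,-0.125],"spin": 0},
  {"fingers": 1,"travel": [-0.2785,-0.0645,-0.125],"spin": 0},
])

```text
time_s: 8.1
position: [0.4485, 0.0551, 0.179]
eef_rot: [[-0.464, 0.886, -0.0], [0.886, 0.464, 0.0], [0.0, -0.0, -1.0]]
contact_force: [-1.0, 0.4, 0.3]
finger_gap: 0.0874
grip_force: 0.0
```

```bash
python3 - <<'E'
from h import *
rel([.449,.054,.059],27.5)
p,d=grab_frame("wrist");P=cloud("wrist",d).reshape(-1,3)[(d>.02).ravel()]
for lo,hi in((.1,.115),(.085,.1),(.066,.075)):
    Q=P[(np.hypot(P[:,0]-.449,P[:,1]-.055)<.025)&(P[:,2]>lo)&(P[:,2]<hi)]
    if len(Q)>10:print(lo,len(Q),Q.mean(0).round(4),((Q.max(0)+Q.min(0))/2).round(4),cv2.minEnclosingCircle((Q[:,:2]*1000).astype(np.float32)))
print([np.round(o['at'],3).tolist() for o in find_in("wrist","dropper_bottle")])
E
```

```text
t 8.1 pos [0.4485 0.0551 0.179 ]
travel [-0.0013 -0.      0.12  ]
spin 0.002
0.1 324 [0.4478 0.0538 0.108 ] [0.4483 0.053  0.1064] ((448.40643310546875, 52.62603759765625), 5.760924816131592)
0.085 378 [0.4473 0.0568 0.0884] [0.4484 0.0538 0.0924] ((448.3056335449219, 53.54048538208008), 10.110684394836426)
0.066 448 [0.4463 0.0608 0.0678] [0.4484 0.0571 0.0705] ((448.5302734375, 55.25666427612305), 15.1447114944458)
[[0.444, 0.059, 0.066]]
```

Call:
carry_out([
  {"fingers": 1,"travel": [-0.001,-0.0005,0.04],"spin": 0},
  {"fingers": 1,"travel": [-0.001,-0.0005,0.08],"spin": 0},
  {"fingers": 1,"travel": [-0.001,-0.0005,0.12],"spin": 0},
  {"fingers": 1,"travel": [-0.001,-0.0005,0.12],"spin": 0},
  {"fingers": 0.2,"travel": [-0.001,-0.0005,0.12],"spin": 0},
  {"fingers": 0.2,"travel": [-0.001,-0.0005,0.12],"spin": 0},
  {"fingers": 0.2,"travel": [-0.001,-0.0005,0.12],"spin": 0},
  {"fingers": 0.2,"travel": [-0.001,-0.0005,0.12],"spin": 0},
  {"fingers": 0.2,"travel": [-0.001,-0.0005,0.12],"spin": 0},
  {"fingers": 0.2,"travel": [-0.001,-0.0005,0.12],"spin": 0},
  {"fingers": 0.2,"travel": [-0.001,-0.0005,0.12],"spin": 0},
])

```text
time_s: 9.57
position: [0.4488, 0.0525, 0.0592]
eef_rot: [[-0.462, 0.887, 0.0], [0.887, 0.462, 0.0], [-0.0, 0.0, -1.0]]
contact_force: [-0.7, -0.1, 1.6]
finger_gap: 0.0332
grip_force: 29.7
```

Call:
carry_out([
  {"fingers": 0.2,"travel": [0,0,-0.02],"spin": 0},
  {"fingers": 0.2,"travel": [0,0,-0.06],"spin": 0},
  {"fingers": 0.2,"travel": [0,0,-0.1],"spin": 0},
  {"fingers": 0.2,"travel": [0.03,0.01,-0.11],"spin": 0},
  {"fingers": 0.2,"travel": [0.07,0.02,-0.11],"spin": 0},
  {"fingers": 0.2,"travel": [0.12,0.035,-0.11],"spin": 0},
  {"fingers": 0.2,"travel": [0.17,0.05,-0.11],"spin": 0},
  {"fingers": 0.2,"travel": [0.21,0.06,-0.11],"spin": 0},
  {"fingers": 0.2,"travel": [0.225,0.0645,-0.09],"spin": 0},
  {"fingers": 0.2,"travel": [0.225,0.0645,-0.06],"spin": 0},
  {"fingers": 0.2,"travel": [0.225,0.0645,-0.03],"spin": 0},
  {"fingers": 0.2,"travel": [0.225,0.0645,-0.005],"spin": 0},
  {"fingers": 0.2,"travel": [0.225,0.0645,0.004],"spin": 0},
  {"fingers": 0.2,"travel": [0.225,0.0645,0.0075],"spin": 0},
  {"fingers": 0.2,"travel": [0.225,0.0645,0.0075],"spin": 0},
  {"fingers": 0.2,"travel": [0.225,0.0645,0.0075],"spin": 0},
])

```text
time_s: 11.58
position: [0.4024, 0.2822, 0.0524]
eef_rot: [[-0.462, 0.887, 0.001], [0.887, 0.462, 0.001], [0.0, 0.001, -1.0]]
contact_force: [-0.5, 1.0, 0.1]
finger_gap: 0.0334
grip_force: 29.7
```

Call:
carry_out([
  {"fingers": 1,"travel": [0,0,0],"spin": 0},
  {"fingers": 1,"travel": [0,0,0],"spin": 0},
  {"fingers": 1,"travel": [0,0,0],"spin": 0},
  {"fingers": 1,"travel": [0,0,0],"spin": 0},
  {"fingers": 1,"travel": [0,0,-0.03],"spin": 0},
  {"fingers": 1,"travel": [0,0,-0.08],"spin": 0},
  {"fingers": 1,"travel": [0,0,-0.115],"spin": 0},
  {"fingers": 1,"travel": [-0.04,-0.01,-0.115],"spin": 0},
  {"fingers": 1,"travel": [-0.09,-0.02,-0.115],"spin": 0},
  {"fingers": 1,"travel": [-0.14,-0.03,-0.115],"spin": 0},
  {"fingers": 1,"travel": [-0.19,-0.042,-0.115],"spin": 0},
  {"fingers": 1,"travel": [-0.24,-0.053,-0.115],"spin": 0},
  {"fingers": 1,"travel": [-0.27,-0.061,-0.115],"spin": 0},
  {"fingers": 1,"travel": [-0.281,-0.064,-0.115],"spin": 0},
  {"fingers": 1,"travel": [-0.281,-0.064,-0.115],"spin": 0},
  {"fingers": 1,"travel": [-0.281,-0.064,-0.08],"spin": 0},
  {"fingers": 1,"travel": [-0.281,-0.064,-0.04],"spin": 0},
  {"fingers": 1,"travel": [-0.281,-0.064,-0.013],"spin": 0},
  {"fingers": 1,"travel": [-0.281,-0.064,-0.013],"spin": 0},
  {"fingers": 1,"travel": [-0.281,-0.064,-0.013],"spin": 0},
])

```text
time_s: 14.08
position: [0.4754, 0.0039, 0.0654]
eef_rot: [[-0.463, 0.886, 0.001], [0.886, 0.463, 0.0], [0.0, 0.001, -1.0]]
contact_force: [-0.6, 0.2, 0.3]
finger_gap: 0.0879
grip_force: 0.0
```

Call:
carry_out([
  {"fingers": 0.2,"travel": [0,0,0],"spin": 0},
  {"fingers": 0.2,"travel": [0,0,0],"spin": 0},
  {"fingers": 0.2,"travel": [0,0,0],"spin": 0},
  {"fingers": 0.2,"travel": [0,0,0],"spin": 0},
  {"fingers": 0.2,"travel": [0,0,0],"spin": 0},
  {"fingers": 0.2,"travel": [0,0,0],"spin": 0},
])

```text
time_s: 14.82
position: [0.4753, 0.0031, 0.0647]
eef_rot: [[-0.462, 0.887, 0.001], [0.887, 0.462, 0.0], [-0.0, 0.001, -1.0]]
contact_force: [0.3, -0.6, 0.7]
finger_gap: 0.0409
grip_force: 30.0
```

Call:
carry_out([
  {"fingers": 0.2,"travel": [0,0,-0.02],"spin": 0},
  {"fingers": 0.2,"travel": [0,0,-0.06],"spin": 0},
  {"fingers": 0.2,"travel": [0.01,0,-0.09],"spin": 0},
  {"fingers": 0.2,"travel": [0.04,0.01,-0.09],"spin": 0},
  {"fingers": 0.2,"travel": [0.08,0.02,-0.09],"spin": 0},
  {"fingers": 0.2,"travel": [0.12,0.035,-0.09],"spin": 0},
  {"fingers": 0.2,"travel": [0.17,0.05,-0.09],"spin": 0},
  {"fingers": 0.2,"travel": [0.21,0.06,-0.09],"spin": 0},
  {"fingers": 0.2,"travel": [0.226,0.0635,-0.08],"spin": 0},
  {"fingers": 0.2,"travel": [0.226,0.0635,-0.06],"spin": 0},
  {"fingers": 0.2,"travel": [0.226,0.0635,-0.03],"spin": 0},
  {"fingers": 0.2,"travel": [0.226,0.0635,-0.005],"spin": 0},
  {"fingers": 0.2,"travel": [0.226,0.0635,0.004],"spin": 0},
  {"fingers": 0.2,"travel": [0.226,0.0635,0.0075],"spin": 0},
  {"fingers": 0.2,"travel": [0.226,0.0635,0.0075],"spin": 0},
  {"fingers": 0.2,"travel": [0.226,0.0635,0.0075],"spin": 0},
])

```text
time_s: 16.82
position: [0.4274, 0.2331, 0.0578]
eef_rot: [[-0.462, 0.887, 0.001], [0.887, 0.462, 0.001], [0.0, 0.001, -1.0]]
contact_force: [0.2, -0.1, -1.8]
finger_gap: 0.041
grip_force: 29.9
```

Call:
carry_out([
  {"fingers": 1,"travel": [0,0,0],"spin": 0},
  {"fingers": 1,"travel": [0,0,0],"spin": 0},
  {"fingers": 1,"travel": [0,0,0],"spin": 0},
  {"fingers": 1,"travel": [0,0,0],"spin": 0},
  {"fingers": 1,"travel": [0,0,-0.03],"spin": 0},
  {"fingers": 1,"travel": [0,0,-0.08],"spin": 0},
  {"fingers": 1,"travel": [0,0,-0.11],"spin": 0},
  {"fingers": 1,"travel": [-0.04,0,-0.11],"spin": 0},
  {"fingers": 1,"travel": [-0.09,0,-0.11],"spin": 0},
  {"fingers": 1,"travel": [-0.13,0.003,-0.11],"spin": 0},
  {"fingers": 1,"travel": [-0.139,0.003,-0.11],"spin": 0},
  {"fingers": 1,"travel": [-0.139,0.003,-0.11],"spin": 0},
  {"fingers": 1,"travel": [-0.139,0.003,-0.11],"spin": 0},
])

```text
time_s: 18.45
position: [0.4932, 0.1122, 0.1669]
eef_rot: [[-0.463, 0.886, -0.001], [0.886, 0.463, 0.0], [0.001, -0.0, -1.0]]
contact_force: [-0.8, 0.5, -0.6]
finger_gap: 0.0882
grip_force: 0.0
```

```bash
python3 - <<'E'
from h import *
tops([("hex",.494,.112,.036,.022),("round",.518,.06,.039,.02)])
p,d=grab_frame("wrist");P=cloud("wrist",d);m=((np.hypot(P[:,:,0]-.494,P[:,:,1]-.112)<.022)&(abs(P[:,:,2]-.036)<.004)&(d>.02))
Q=P[m][:,:2];h=cv2.convexHull((Q*1000).astype(np.float32))[:,0]
for a in range(0,180,6):
    w=h@[np.cos(np.deg2rad(a)),np.sin(np.deg2rad(a))];print(a,round(float(np.ptp(w)),1),end='; ')
ys,xs=np.where(m);u,v=int(xs.mean()),int(ys.mean());print(u,v)
cv2.imwrite("pics/w2.png",p[:,:,::-1])
p,d=grab_frame("top");cv2.imwrite("pics/t2.png",p[:,:,::-1])
rel([.494,.112,.036],27.5)
E
```

```text
hex 952 [0.4933 0.1126 0.0362] circle [493.3 112.4] 13.7
round 972 [0.5182 0.0603 0.0392] circle [518.8  59.3] 13.7
0 26.4; 6 27.0; 12 27.3; 18 27.3; 24 27.0; 30 26.5; 36 25.8; 42 24.9; 48 24.9; 54 25.9; 60 26.7; 66 27.2; 72 27.4; 78 27.5; 84 27.4; 90 26.9; 96 26.1; 102 25.1; 108 25.0; 114 26.0; 120 26.7; 126 27.1; 132 27.3; 138 27.4; 144 27.2; 150 26.6; 156 25.8; 162 24.7; 168 24.5; 174 25.5; 321 229
t 18.6 pos [0.4934 0.112  0.1671]
travel [-0.0004  0.0006  0.1311]
spin 0.002
```

View pics/w2.png

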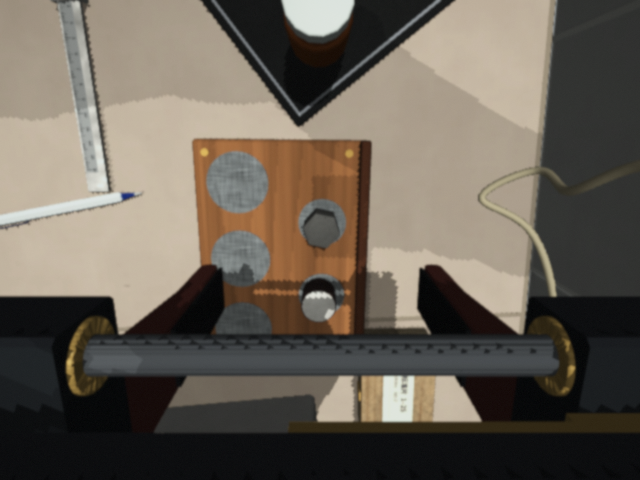

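View pics/t2.png

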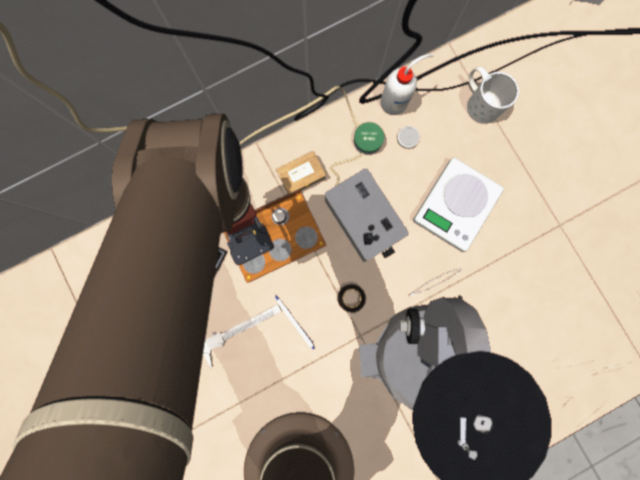

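The hex flats face yaw 45°, 105° and 165°. I'll grip at 105°, along the row and clear of the ledge, with the fingers half open. The wrist view shows the hex at (321,228) and the round sample at (318,300).

Call:
carry_out([
  {"fingers": 0.55,"travel": [0,0,0],"spin": -0.17},
  {"fingers": 0.55,"travel": [0,0,0],"spin": -0.34},
  {"fingers": 0.55,"travel": [0,0,0],"spin": -0.51},
  {"fingers": 0.55,"travel": [0,0,0],"spin": -0.68},
  {"fingers": 0.55,"travel": [0,0,0],"spin": -0.85},
  {"fingers": 0.55,"travel": [0,0,0],"spin": -1.02},
  {"fingers": 0.55,"travel": [0,0,0],"spin": -1.19},
  {"fingers": 0.55,"travel": [0,0,0.02],"spin": -1.353},
  {"fingers": 0.55,"travel": [0,0,0.04],"spin": -1.353},
  {"fingers": 0.55,"travel": [0,0,0.06],"spin": -1.353},
  {"fingers": 0.55,"travel": [0,0,0.06],"spin": -1.353},
  {"fingers": 0.55,"travel": [0,0,0.06],"spin": -1.353},
])

```text
time_s: 20.1
position: [0.494, 0.1113, 0.1077]
eef_rot: [[-0.966, -0.26, 0.0], [-0.26, 0.966, 0.0], [-0.0, 0.0, -1.0]]
contact_force: [-0.3, 0.2, 0.1]
finger_gap: 0.0481
grip_force: 0.0
```

```bash
python3 - <<'E'
from h import *
rel([.4934,.1124,.034],105)
print(np.round(get_state()['joints'],0))
p,d=grab_frame("wrist");cv2.imwrite("pics/w3.png",p[:,:,::-1])
E
```

```text
t 20.1 pos [0.494  0.1113 0.1077]
travel [0.0004 0.0012 0.0737]
spin 0.001
[-29.  22.  14. 116.  -8.  43.  94.]
```

View pics/w3.png

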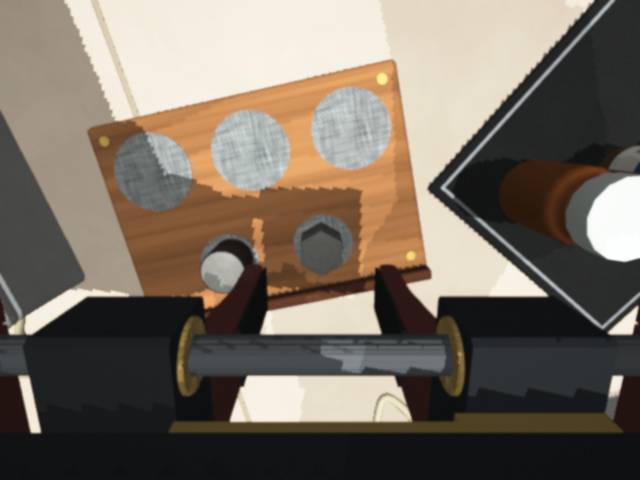

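The hex sits centred at (322,247) between the fingers, with two flats facing them. The left finger clears the round sample at (228,265). I'll descend and grip.

Call:
carry_out([
  {"fingers": 0.55,"travel": [0.0005,0.001,0.03],"spin": 0},
  {"fingers": 0.55,"travel": [0.0005,0.001,0.06],"spin": 0},
  {"fingers": 0.55,"travel": [0.0005,0.001,0.073],"spin": 0},
  {"fingers": 0.55,"travel": [0.0005,0.001,0.073],"spin": 0},
  {"fingers": 0.1,"travel": [0.0005,0.001,0.073],"spin": 0},
  {"fingers": 0.1,"travel": [0.0005,0.001,0.073],"spin": 0},
  {"fingers": 0.1,"travel": [0.0005,0.001,0.073],"spin": 0},
  {"fingers": 0.1,"travel": [0.0005,0.001,0.073],"spin": 0},
  {"fingers": 0.1,"travel": [0.0005,0.001,0.073],"spin": 0},
  {"fingers": 0.1,"travel": [0.0005,0.001,0.073],"spin": 0},
  {"fingers": 0.1,"travel": [0.0005,0.001,0.0],"spin": 0},
  {"fingers": 0.1,"travel": [0.0005,0.001,-0.05],"spin": 0},
  {"fingers": 0.1,"travel": [0.0005,0.001,-0.1],"spin": 0},
  {"fingers": 0.1,"travel": [0.0005,0.001,-0.13],"spin": 0},
  {"fingers": 0.1,"travel": [0.0005,0.001,-0.13],"spin": 0},
])

```text
time_s: 22.02
position: [0.4941, 0.1121, 0.2394]
eef_rot: [[-0.966, -0.259, 0.004], [-0.259, 0.966, 0.002], [-0.005, 0.001, -1.0]]
contact_force: [0.0, 0.5, -1.2]
finger_gap: 0.0239
grip_force: 30.0
```

```bash
python3 - <<'E'
from h import *
rel([.5745,-.3347,.2],105)
p,d=grab_frame("top");P=cloud("top",d)
Z=P[:,:,2];m=(Z>.0395)&(Z<.05)&(abs(P[:,:,0]-.57)<.08)&(abs(P[:,:,1]+.33)<.08)
print(cv2.minEnclosingCircle((P[m][:,:2]*1000).astype(np.float32)),np.median(Z[m]),[o['at'] for o in find_in("top","pan")[:1]])
for n,x,y,z in(("can",.378,.331,.084),("jar",.427,.233,.089)):
    Q=P.reshape(-1,3);Q=Q[(np.hypot(Q[:,0]-x,Q[:,1]-y)<.035)&(abs(Q[:,2]-z)<.006)];print(n,len(Q),Q.mean(0) if len(Q) else 0)
m=(P[:,:,0]>.25)&(P[:,:,0]<.6)&(P[:,:,1]<-.05)&(P[:,:,1]>-.26);print('obst',np.percentile(Z[m],[99,100]))
E
```

```text
t 22.02 pos [0.4941 0.1121 0.2394]
travel [ 0.0384 -0.4523  0.0388]
spin 0.001
((557.7958984375, -321.2288513183594), 68.1943588256836) 0.044089398899511245 [[0.5548, -0.322, 0.0365]]
can 0 0
jar 0 0
obst [0.31557151 0.31850684]
```

Call:
carry_out([
  {"fingers": 0.1,"travel": [0.002,-0.025,-0.02],"spin": 0.05},
  {"fingers": 0.1,"travel": [0.005,-0.065,-0.03],"spin": 0.12},
  {"fingers": 0.1,"travel": [0.009,-0.105,-0.03],"spin": 0.19},
  {"fingers": 0.1,"travel": [0.012,-0.145,-0.03],"spin": 0.26},
  {"fingers": 0.1,"travel": [0.016,-0.185,-0.03],"spin": 0.33},
  {"fingers": 0.1,"travel": [0.019,-0.225,-0.03],"spin": 0.4},
  {"fingers": 0.1,"travel": [0.022,-0.25,-0.03],"spin": 0.45},
  {"fingers": 0.1,"travel": [0.022,-0.25,-0.03],"spin": 0.45},
])

```text
time_s: 23.12
position: [0.536, -0.1371, 0.2659]
eef_rot: [[-0.982, 0.19, -0.002], [0.19, 0.982, -0.001], [0.002, -0.001, -1.0]]
contact_force: [-0.8, 0.9, -0.5]
finger_gap: 0.024
grip_force: 30.0
```

```bash
python3 - <<'E'
from h import *
rel([.5745,-.3347,.2],62)
print(np.round(get_state()['joints'],0))
p,d=grab_frame("scene");cv2.imwrite("pics/s2.png",p[:,:,::-1])
E
```

```text
t 23.12 pos [ 0.536  -0.1371  0.2659]
travel [-0.0755 -0.1866  0.066 ]
spin 0.297
[-14.  16.  29. 101.  -9.  65.  97.]
```

View pics/s2.png

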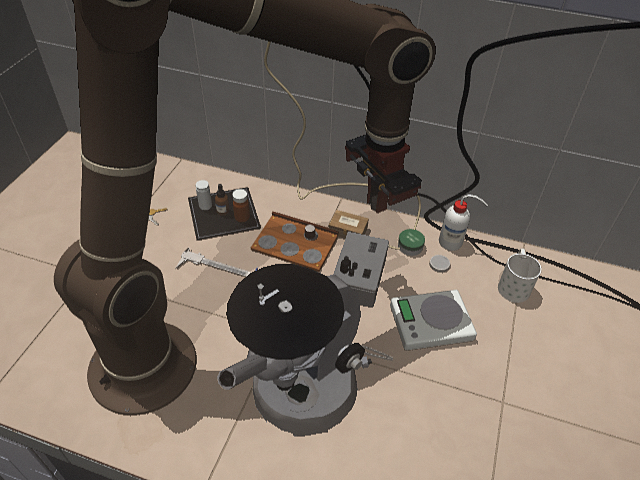

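The can, bottle and jar stand on the mat, at about (203,195), (221,200) and (239,205). The arm is high above the microscope, so I'll continue.

Call:
carry_out([
  {"fingers": 0.1,"travel": [-0.015,-0.035,0],"spin": 0.06},
  {"fingers": 0.1,"travel": [-0.03,-0.075,0],"spin": 0.13},
  {"fingers": 0.1,"travel": [-0.045,-0.115,0],"spin": 0.2},
  {"fingers": 0.1,"travel": [-0.06,-0.15,0.02],"spin": 0.27},
  {"fingers": 0.1,"travel": [-0.072,-0.177,0.05],"spin": 0.297},
  {"fingers": 0.1,"travel": [-0.0755,-0.187,0.08],"spin": 0.297},
  {"fingers": 0.1,"travel": [-0.0755,-0.187,0.11],"spin": 0.297},
  {"fingers": 0.1,"travel": [-0.0755,-0.187,0.11],"spin": 0.297},
  {"fingers": 0.1,"travel": [-0.0755,-0.187,0.11],"spin": 0.297},
])

```text
time_s: 24.3
position: [0.5768, -0.3323, 0.158]
eef_rot: [[-0.886, 0.465, 0.001], [0.465, 0.886, 0.0], [-0.001, 0.001, -1.0]]
contact_force: [-0.2, -0.4, -0.7]
finger_gap: 0.0239
grip_force: 30.0
```

```bash
python3 - <<'E'
from h import *
p,d=grab_frame("wrist");P=cloud("wrist",d);Z=P[:,:,2]
m=(Z>.039)&(Z<.049)&(d>.02)&(np.hypot(P[:,:,0]-.5745,P[:,:,1]+.3347)<.07);Q=P[m]
A=np.c_[2*Q[:,:2],np.ones(len(Q))]
h=cv2.convexHull((Q[:,:2]*1000).astype(np.float32))[:,0];print(len(Q),np.median(Q[:,2]),cv2.minEnclosingCircle(h))
cv2.imwrite("pics/w4.png",p[:,:,::-1])
rel([.5745,-.3347,.0667],62);print(np.round(get_state()['joints'],0))
E
```

```text
11592 0.04478889182906745 ((560.895751953125, -330.5917053222656), 55.92764663696289)
t 24.35 pos [ 0.5769 -0.3327  0.1585]
travel [ 0.0014 -0.003   0.0918]
spin 0.005
[  5.  34.  32.  92. -20.  59. 105.]
```

View pics/w4.png

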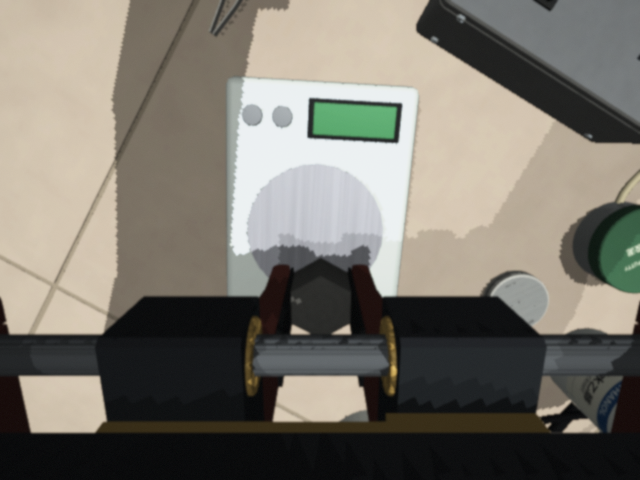

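The wrist view shows the pan's rim from (247,230) to (383,230), top at row 163, so its centre is near (315,231).

```bash
python3 - <<'E'
from h import *
p,d=grab_frame("wrist");P=cloud("wrist",d);print([P[v,u].round(4).tolist() for u,v in((315,231),(247,230),(383,230),(315,164))])
E
```

```text
[[0.5726, -0.335, 0.0441], [0.5513, -0.3792, 0.0341], [0.5937, -0.293, 0.0449], [0.5322, -0.3135, 0.0441]]
```

Call:
carry_out([
  {"fingers": 0.1,"travel": [0.002,-0.003,0.03],"spin": 0},
  {"fingers": 0.1,"travel": [0.002,-0.003,0.06],"spin": 0},
  {"fingers": 0.1,"travel": [0.002,-0.003,0.08],"spin": 0},
  {"fingers": 0.1,"travel": [0.002,-0.003,0.088],"spin": 0},
  {"fingers": 0.1,"travel": [0.002,-0.003,0.0915],"spin": 0},
  {"fingers": 0.1,"travel": [0.002,-0.003,0.0915],"spin": 0},
  {"fingers": 0.1,"travel": [0.002,-0.003,0.0915],"spin": 0},
])

```text
time_s: 25.28
position: [0.5734, -0.3354, 0.0669]
eef_rot: [[-0.885, 0.466, 0.002], [0.466, 0.885, -0.001], [-0.002, 0.0, -1.0]]
contact_force: [-1.0, 0.2, 6.9]
finger_gap: 0.0235
grip_force: 30.0
```

Contact is felt at 7 N. I'll release it and retreat.

Call:
carry_out([
  {"fingers": 0.6,"travel": [0,0,0],"spin": 0},
  {"fingers": 0.6,"travel": [0,0,0],"spin": 0},
  {"fingers": 0.6,"travel": [0,0,0],"spin": 0},
  {"fingers": 0.6,"travel": [0,0,0],"spin": 0},
  {"fingers": 0.6,"travel": [0,0,-0.02],"spin": 0},
  {"fingers": 0.6,"travel": [0,0,-0.06],"spin": 0},
  {"fingers": 0.6,"travel": [0,0,-0.1],"spin": 0},
  {"fingers": 0.6,"travel": [0,0,-0.13],"spin": 0},
  {"fingers": 0.6,"travel": [0,0,-0.13],"spin": 0},
  {"fingers": 0.6,"travel": [0,0,-0.13],"spin": 0},
])

```text
time_s: 26.52
position: [0.5725, -0.3347, 0.1957]
eef_rot: [[-0.885, 0.466, 0.0], [0.466, 0.885, 0.0], [0.0, 0.0, -1.0]]
contact_force: [0.3, 0.3, -1.1]
finger_gap: 0.0527
grip_force: 0.0
```

```bash
python3 - <<'E'
from h import *
tops([("hex",.5735,-.335,.068,.03)])
p,d=grab_frame("wrist");cv2.imwrite("pics/w5.png",p[:,:,::-1])
p,d=grab_frame("top");P=cloud("top",d).reshape(-1,3)
for n,x,y,z in(("can",.378,.331,.084),("jar",.427,.233,.089)):
    Q=P[(np.hypot(P[:,0]-x,P[:,1]-y)<.035)&(abs(P[:,2]-z)<.006)];print(n,len(Q),Q.mean(0),cv2.minEnclosingCircle((Q[:,:2]*1000).astype(np.float32)))
Q=P[(np.hypot(P[:,0]-.402,P[:,1]-.282)<.02)&(P[:,2]>.085)];print('bulb',len(Q),Q.mean(0))
rel([.427,.233,.2],27.5);rel([.427,.233,.0578],27.5)
E
```

```text
hex 956 [ 0.5722 -0.3348  0.0674] circle [ 572.7 -335.1] 13.9
can 248 [0.37891263 0.33037935 0.08445432] ((379.04583740234375, 330.8617858886719), 17.393152236938477)
jar 301 [0.42954897 0.23121673 0.08934966] ((429.8057861328125, 231.89999389648438), 19.155563354492188)
bulb 36 [0.40308801 0.27945359 0.09772482]
t 26.68 pos [ 0.5722 -0.3345  0.1945]
travel [ 0.393   0.4345 -0.0047]
spin 0.606
t 26.68 pos [ 0.5722 -0.3345  0.1945]
travel [0.3927 0.4345 0.1375]
spin 0.606
```

View pics/w5.png

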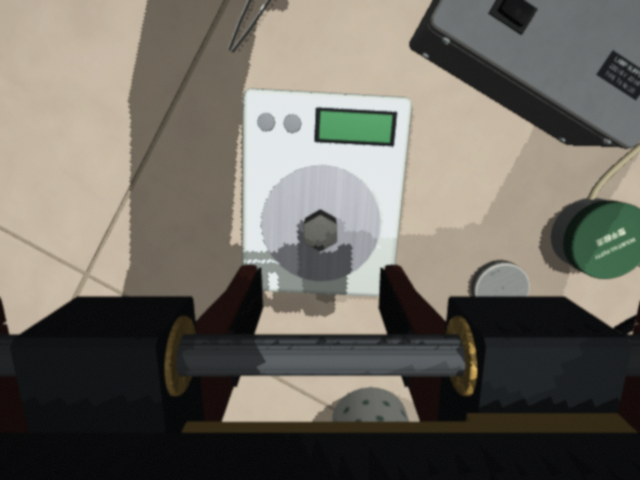

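The hex is at (320,230), centred on the pan at (320,222) and released. Now I'll return the jar.

Call:
carry_out([
  {"fingers": 0.6,"travel": [0.01,0.01,-0.03],"spin": 0.03},
  {"fingers": 0.8,"travel": [0.03,0.035,-0.05],"spin": 0.06},
  {"fingers": 1,"travel": [0.06,0.066,-0.05],"spin": 0.1},
  {"fingers": 1,"travel": [0.09,0.1,-0.05],"spin": 0.15},
  {"fingers": 1,"travel": [0.12,0.133,-0.05],"spin": 0.2},
  {"fingers": 1,"travel": [0.15,0.166,-0.05],"spin": 0.25},
  {"fingers": 1,"travel": [0.18,0.2,-0.05],"spin": 0.3},
  {"fingers": 1,"travel": [0.21,0.233,-0.05],"spin": 0.35},
  {"fingers": 1,"travel": [0.24,0.266,-0.05],"spin": 0.4},
  {"fingers": 1,"travel": [0.27,0.3,-0.05],"spin": 0.45},
  {"fingers": 1,"travel": [0.3,0.333,-0.05],"spin": 0.5},
  {"fingers": 1,"travel": [0.33,0.366,-0.05],"spin": 0.55},
  {"fingers": 1,"travel": [0.36,0.4,-0.04],"spin": 0.59},
  {"fingers": 1,"travel": [0.385,0.426,-0.02],"spin": 0.606},
  {"fingers": 1,"travel": [0.393,0.4345,0.0],"spin": 0.606},
  {"fingers": 1,"travel": [0.393,0.4345,0.015],"spin": 0.606},
  {"fingers": 1,"travel": [0.393,0.4345,0.015],"spin": 0.606},
  {"fingers": 1,"travel": [0.393,0.4345,0.015],"spin": 0.606},
])

```text
time_s: 28.92
position: [0.4282, 0.2318, 0.1811]
eef_rot: [[-0.46, 0.888, 0.0], [0.888, 0.46, 0.0], [-0.0, 0.0, -1.0]]
contact_force: [0.5, -0.4, 0.2]
finger_gap: 0.088
grip_force: 0.0
```

```bash
python3 - <<'E'
from h import *
tops([("jar",.428,.2325,.089,.03)])
rel([.428,.2325,.058],27.5);print(np.round(get_state()['joints'],0))
E
```

```text
jar 2704 [0.4279 0.2339 0.0894] circle [428.3 233. ] 19.2
t 28.98 pos [0.4282 0.232  0.1813]
travel [ 5.000e-04 -1.000e-04  1.233e-01]
spin -0.001
[-57.  15.  27. 116.  -9.  52.   2.]
```

Call:
carry_out([
  {"fingers": 1,"travel": [0.001,0,0.04],"spin": 0},
  {"fingers": 1,"travel": [0.001,0,0.08],"spin": 0},
  {"fingers": 1,"travel": [0.001,0,0.1235],"spin": 0},
  {"fingers": 1,"travel": [0.001,0,0.1235],"spin": 0},
  {"fingers": 0.2,"travel": [0.001,0,0.1235],"spin": 0},
  {"fingers": 0.2,"travel": [0.001,0,0.1235],"spin": 0},
  {"fingers": 0.2,"travel": [0.001,0,0.1235],"spin": 0},
  {"fingers": 0.2,"travel": [0.001,0,0.1235],"spin": 0},
  {"fingers": 0.2,"travel": [0.001,0,0.1235],"spin": 0},
  {"fingers": 0.2,"travel": [0.001,0,0.1235],"spin": 0},
  {"fingers": 0.2,"travel": [0.001,0,0.1235],"spin": 0},
])

```text
time_s: 30.35
position: [0.4273, 0.2338, 0.0574]
eef_rot: [[-0.462, 0.887, 0.0], [0.887, 0.462, 0.001], [0.0, 0.001, -1.0]]
contact_force: [-0.1, 0.4, 5.5]
finger_gap: 0.0415
grip_force: 30.0
```

```bash
python3 - <<'E'
from h import *
rel([.4755,.0033,.0655],27.5);print(get_state()['grip_force'],get_state()['finger_gap'])
E
```

```text
t 30.35 pos [0.4273 0.2338 0.0574]
travel [-0.2267 -0.0637 -0.0082]
spin 0.0
29.984325474360958 0.04153141221320928
```

Call:
carry_out([
  {"fingers": 0.2,"travel": [0,0,-0.02],"spin": 0},
  {"fingers": 0.2,"travel": [0,0,-0.06],"spin": 0},
  {"fingers": 0.2,"travel": [-0.01,0,-0.09],"spin": 0},
  {"fingers": 0.2,"travel": [-0.04,-0.01,-0.09],"spin": 0},
  {"fingers": 0.2,"travel": [-0.08,-0.02,-0.09],"spin": 0},
  {"fingers": 0.2,"travel": [-0.12,-0.035,-0.09],"spin": 0},
  {"fingers": 0.2,"travel": [-0.17,-0.05,-0.09],"spin": 0},
  {"fingers": 0.2,"travel": [-0.21,-0.06,-0.09],"spin": 0},
  {"fingers": 0.2,"travel": [-0.2265,-0.0635,-0.09],"spin": 0},
  {"fingers": 0.2,"travel": [-0.2265,-0.0635,-0.06],"spin": 0},
  {"fingers": 0.2,"travel": [-0.2265,-0.0635,-0.03],"spin": 0},
  {"fingers": 0.2,"travel": [-0.2265,-0.0635,-0.012],"spin": 0},
  {"fingers": 0.2,"travel": [-0.2265,-0.0635,-0.008],"spin": 0},
  {"fingers": 0.2,"travel": [-0.2265,-0.0635,-0.008],"spin": 0},
  {"fingers": 0.2,"travel": [-0.2265,-0.0635,-0.008],"spin": 0},
])

```text
time_s: 32.22
position: [0.4752, 0.0033, 0.0651]
eef_rot: [[-0.462, 0.887, -0.0], [0.887, 0.462, -0.0], [0.0, -0.0, -1.0]]
contact_force: [-0.3, 0.3, -1.4]
finger_gap: 0.0414
grip_force: 30.0
```

Call:
carry_out([
  {"fingers": 1,"travel": [0,0,0],"spin": 0},
  {"fingers": 1,"travel": [0,0,0],"spin": 0},
  {"fingers": 1,"travel": [0,0,0],"spin": 0},
  {"fingers": 1,"travel": [0,0,0],"spin": 0},
  {"fingers": 1,"travel": [0,0,-0.03],"spin": 0},
  {"fingers": 1,"travel": [0,0,-0.07],"spin": 0},
  {"fingers": 1,"travel": [0,0,-0.105],"spin": 0},
  {"fingers": 1,"travel": [0.04,0.01,-0.105],"spin": 0},
  {"fingers": 1,"travel": [0.09,0.02,-0.105],"spin": 0},
  {"fingers": 1,"travel": [0.14,0.03,-0.105],"spin": 0},
  {"fingers": 1,"travel": [0.19,0.042,-0.105],"spin": 0},
  {"fingers": 1,"travel": [0.24,0.053,-0.105],"spin": 0},
  {"fingers": 1,"travel": [0.27,0.061,-0.105],"spin": 0},
  {"fingers": 1,"travel": [0.281,0.064,-0.105],"spin": 0},
  {"fingers": 1,"travel": [0.281,0.064,-0.105],"spin": 0},
  {"fingers": 1,"travel": [0.281,0.064,-0.07],"spin": 0},
  {"fingers": 1,"travel": [0.281,0.064,-0.03],"spin": 0},
  {"fingers": 1,"travel": [0.281,0.064,0.0125],"spin": 0},
  {"fingers": 1,"travel": [0.281,0.064,0.0125],"spin": 0},
  {"fingers": 1,"travel": [0.281,0.064,0.0125],"spin": 0},
])

```text
time_s: 34.72
position: [0.4034, 0.2813, 0.0538]
eef_rot: [[-0.46, 0.888, 0.001], [0.888, 0.46, 0.0], [-0.0, 0.001, -1.0]]
contact_force: [-0.7, -0.6, 0.0]
finger_gap: 0.0879
grip_force: 0.0
```

Call:
carry_out([
  {"fingers": 0.2,"travel": [0,0,0],"spin": 0},
  {"fingers": 0.2,"travel": [0,0,0],"spin": 0},
  {"fingers": 0.2,"travel": [0,0,0],"spin": 0},
  {"fingers": 0.2,"travel": [0,0,0],"spin": 0},
  {"fingers": 0.2,"travel": [0,0,0],"spin": 0},
  {"fingers": 0.2,"travel": [0,0,0],"spin": 0},
  {"fingers": 0.2,"travel": [0,0,0],"spin": 0},
])

```text
time_s: 35.6
position: [0.4023, 0.2821, 0.0526]
eef_rot: [[-0.462, 0.887, -0.0], [0.887, 0.462, -0.0], [-0.0, -0.0, -1.0]]
contact_force: [-1.2, -0.1, 0.3]
finger_gap: 0.0335
grip_force: 29.7
```

```bash
python3 - <<'E'
from h import *
rel([.4487,.0535,.06],27.5)
E
```

```text
t 35.6 pos [0.4023 0.2821 0.0526]
travel [-0.2242 -0.0644 -0.0074]
spin 0.0
```

Call:
carry_out([
  {"fingers": 0.2,"travel": [0,0,-0.02],"spin": 0},
  {"fingers": 0.2,"travel": [0,0,-0.06],"spin": 0},
  {"fingers": 0.2,"travel": [0,0,-0.1],"spin": 0},
  {"fingers": 0.2,"travel": [-0.03,-0.01,-0.11],"spin": 0},
  {"fingers": 0.2,"travel": [-0.07,-0.02,-0.11],"spin": 0},
  {"fingers": 0.2,"travel": [-0.12,-0.035,-0.11],"spin": 0},
  {"fingers": 0.2,"travel": [-0.17,-0.05,-0.11],"spin": 0},
  {"fingers": 0.2,"travel": [-0.21,-0.06,-0.11],"spin": 0},
  {"fingers": 0.2,"travel": [-0.225,-0.0645,-0.11],"spin": 0},
  {"fingers": 0.2,"travel": [-0.225,-0.0645,-0.08],"spin": 0},
  {"fingers": 0.2,"travel": [-0.225,-0.0645,-0.04],"spin": 0},
  {"fingers": 0.2,"travel": [-0.225,-0.0645,-0.012],"spin": 0},
  {"fingers": 0.2,"travel": [-0.225,-0.0645,-0.0075],"spin": 0},
  {"fingers": 0.2,"travel": [-0.225,-0.0645,-0.0075],"spin": 0},
  {"fingers": 0.2,"travel": [-0.225,-0.0645,-0.0075],"spin": 0},
])

```text
time_s: 37.48
position: [0.4491, 0.0527, 0.0605]
eef_rot: [[-0.462, 0.887, 0.0], [0.887, 0.462, 0.0], [0.0, 0.0, -1.0]]
contact_force: [-0.2, 0.5, -1.0]
finger_gap: 0.0327
grip_force: 29.9
```

Call:
carry_out([
  {"fingers": 1,"travel": [0,0,0],"spin": 0},
  {"fingers": 1,"travel": [0,0,0],"spin": 0},
  {"fingers": 1,"travel": [0,0,0],"spin": 0},
  {"fingers": 1,"travel": [0,0,0],"spin": 0},
  {"fingers": 1,"travel": [0,0,-0.03],"spin": 0},
  {"fingers": 1,"travel": [0,0,-0.07],"spin": 0},
  {"fingers": 1,"travel": [0,0,-0.11],"spin": 0},
  {"fingers": 1,"travel": [0.04,0.01,-0.11],"spin": 0},
  {"fingers": 1,"travel": [0.09,0.02,-0.11],"spin": 0},
  {"fingers": 1,"travel": [0.14,0.03,-0.11],"spin": 0},
  {"fingers": 1,"travel": [0.19,0.042,-0.11],"spin": 0},
  {"fingers": 1,"travel": [0.24,0.053,-0.11],"spin": 0},
  {"fingers": 1,"travel": [0.27,0.062,-0.11],"spin": 0},
  {"fingers": 1,"travel": [0.28,0.065,-0.11],"spin": 0},
  {"fingers": 1,"travel": [0.28,0.065,-0.11],"spin": 0},
  {"fingers": 1,"travel": [0.28,0.065,-0.07],"spin": 0},
  {"fingers": 1,"travel": [0.28,0.065,-0.03],"spin": 0},
  {"fingers": 1,"travel": [0.28,0.065,0.006],"spin": 0},
  {"fingers": 1,"travel": [0.28,0.065,0.006],"spin": 0},
  {"fingers": 1,"travel": [0.28,0.065,0.006],"spin": 0},
])

```text
time_s: 39.98
position: [0.3784, 0.3304, 0.0553]
eef_rot: [[-0.46, 0.888, 0.001], [0.888, 0.46, 0.0], [-0.0, 0.001, -1.0]]
contact_force: [0.3, 0.5, 0.7]
finger_gap: 0.0879
grip_force: 0.0
```

Call:
carry_out([
  {"fingers": 0.2,"travel": [0,0,0],"spin": 0},
  {"fingers": 0.2,"travel": [0,0,0],"spin": 0},
  {"fingers": 0.2,"travel": [0,0,0],"spin": 0},
  {"fingers": 0.2,"travel": [0,0,0],"spin": 0},
  {"fingers": 0.2,"travel": [0,0,0],"spin": 0},
  {"fingers": 0.2,"travel": [0,0,0],"spin": 0},
  {"fingers": 0.2,"travel": [0,0,0],"spin": 0},
])

```text
time_s: 40.85
position: [0.3773, 0.3311, 0.0541]
eef_rot: [[-0.462, 0.887, -0.0], [0.887, 0.462, -0.0], [-0.0, -0.0, -1.0]]
contact_force: [1.1, 0.2, -0.2]
finger_gap: 0.0352
grip_force: 30.0
```

```bash
python3 - <<'E'
from h import *
rel([.4212,.1076,.0625],27.5)
E
```

```text
t 40.85 pos [0.3773 0.3311 0.0541]
travel [-0.2185 -0.0643 -0.0084]
spin 0.0
```

Call:
carry_out([
  {"fingers": 0.2,"travel": [0,0,-0.02],"spin": 0},
  {"fingers": 0.2,"travel": [0,0,-0.06],"spin": 0},
  {"fingers": 0.2,"travel": [-0.01,0,-0.09],"spin": 0},
  {"fingers": 0.2,"travel": [-0.04,-0.01,-0.09],"spin": 0},
  {"fingers": 0.2,"travel": [-0.08,-0.02,-0.09],"spin": 0},
  {"fingers": 0.2,"travel": [-0.12,-0.035,-0.09],"spin": 0},
  {"fingers": 0.2,"travel": [-0.17,-0.05,-0.09],"spin": 0},
  {"fingers": 0.2,"travel": [-0.205,-0.06,-0.09],"spin": 0},
  {"fingers": 0.2,"travel": [-0.2185,-0.0645,-0.09],"spin": 0},
  {"fingers": 0.2,"travel": [-0.2185,-0.0645,-0.06],"spin": 0},
  {"fingers": 0.2,"travel": [-0.2185,-0.0645,-0.03],"spin": 0},
  {"fingers": 0.2,"travel": [-0.2185,-0.0645,-0.012],"spin": 0},
  {"fingers": 0.2,"travel": [-0.2185,-0.0645,-0.008],"spin": 0},
  {"fingers": 0.2,"travel": [-0.2185,-0.0645,-0.008],"spin": 0},
  {"fingers": 0.2,"travel": [-0.2185,-0.0645,-0.008],"spin": 0},
])

```text
time_s: 42.72
position: [0.4213, 0.1081, 0.0624]
eef_rot: [[-0.462, 0.887, 0.0], [0.887, 0.462, 0.0], [0.0, 0.001, -1.0]]
contact_force: [0.5, 0.2, -0.6]
finger_gap: 0.0353
grip_force: 30.0
```

Call:
carry_out([
  {"fingers": 1,"travel": [0,0,0],"spin": 0},
  {"fingers": 1,"travel": [0,0,0],"spin": 0},
  {"fingers": 1,"travel": [0,0,0],"spin": 0},
  {"fingers": 1,"travel": [0,0,0],"spin": 0},
  {"fingers": 1,"travel": [0,0,-0.03],"spin": 0},
  {"fingers": 1,"travel": [0,0,-0.07],"spin": 0},
  {"fingers": 1,"travel": [0,0,-0.12],"spin": 0},
  {"fingers": 1,"travel": [0.03,0,-0.16],"spin": 0},
  {"fingers": 1,"travel": [0.08,0,-0.17],"spin": 0},
  {"fingers": 1,"travel": [0.13,0,-0.17],"spin": 0},
  {"fingers": 1,"travel": [0.18,-0.03,-0.17],"spin": 0},
  {"fingers": 1,"travel": [0.22,-0.06,-0.17],"spin": 0},
  {"fingers": 1,"travel": [0.26,-0.08,-0.17],"spin": 0},
  {"fingers": 1,"travel": [0.26,-0.08,-0.17],"spin": 0},
  {"fingers": 1,"travel": [0.26,-0.08,-0.17],"spin": 0},
])

```text
time_s: 44.6
position: [0.2306, 0.3007, 0.2321]
eef_rot: [[-0.462, 0.887, 0.0], [0.887, 0.462, -0.0], [-0.0, 0.0, -1.0]]
contact_force: [0.6, -0.4, -0.3]
finger_gap: 0.0878
grip_force: 0.0
```

```bash
python3 - <<'E'
from h import *
print(get_state()['time_s'])
p,d=grab_frame("top");cv2.imwrite("pics/t9.png",p[:,:,::-1]);P=cloud("top",d).reshape(-1,3)
for n,x,y,z in(("can",.4225,.108,.092),("jar",.4775,.002,.097),("round",.52,.058,.039),("hex",.5735,-.335,.068)):
    Q=P[(np.hypot(P[:,0]-x,P[:,1]-y)<.025)&(abs(P[:,2]-z)<.006)];print(n,len(Q),Q.mean(0).round(4) if len(Q) else 0)
Q=P[(np.hypot(P[:,0]-.449,P[:,1]-.053)<.025)&(P[:,2]>.06)];print('bottle',len(Q),Q.mean(0).round(4) if len(Q) else 0)
E
```

```text
44.6
can 240 [0.4224 0.1079 0.0922]
jar 287 [0.4765 0.0015 0.0971]
round 129 [0.5201 0.0586 0.0394]
hex 132 [ 0.5737 -0.3347  0.0677]
bottle 216 [0.4478 0.0521 0.0765]
```

View pics/t9.png

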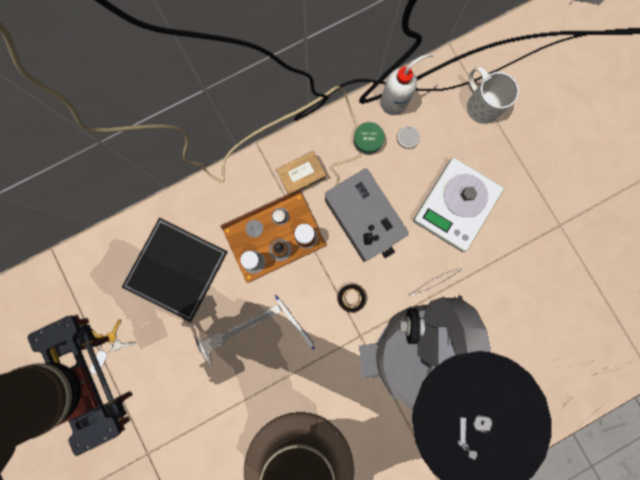

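All three items are back within about 1 mm: can (250,261), bottle (281,245), jar (304,234). The hex is at (468,194) on the pan. I'll hand the job in.

```bash
python3 -c "
from plant import *
print(finish_job())"
```

```text
the job is handed in; nothing more can be done
None
```

The job is handed in: by the last camera check the hex sample stands in the middle of the pan, the bottle, jar and can are back within about 1 mm of where they started, and the round sample has not moved; no verdict was returned.

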